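# Free the locked drawer of a parts chest by its stay at the lid hinge

### The arm

A 6-joint arm with a two-finger parallel gripper is mounted at the origin on the work surface. World frame = base frame: x ahead of the robot, y to its left, z up, the work surface at z = 0. Lengths are in m, angles in rad, forces in N, time in s.
With the tool pointing down it reaches from about 0.3 to 0.875 m from the base axis. Payload 6.4 kg.
Tool frame: the origin (TCP) lies between the finger pads; the fingertips stand 19 mm ahead of it and the grasp point (between the pads) is the TCP (ctrl.tips_ahead is the z of the fingertips in the tool frame, in m); z points along the fingers, y is the line along which they close (so a half turn about z gives the same grasp; the last joint's range is limited). The gripper opens to 85 mm and grips with 20 to 120 N. Pads are 22 mm wide; open, the fingers measure 114 mm over their backs; the gripper's body (76 mm by 85 mm) begins 54 mm behind the grasp point. The pads swing forward as they close: fully open they stand 13 mm farther back than shut.
Start: joints at [-1.336, 0.181, 1.607, -0, 1.354, -0.206], TCP at [0.245, -0.52, 0.25] pointing down, gripper open.
Joint ranges: [-2.99, 2.99], [-0.89, 2.07], [0.3, 2.58], [-1.14, 4.28], [0, 2.63], [-3.12, 3.12]. Speed limits (rad/s): [2.57, 2.57, 3.01, 3.14, 3.14, 3.14].

### API

Orientations are given as a unit quaternion [w, x, y, z].
In Python, from bench import readout, vision, ctrl gives the robot as it stands.
- The arm moves only by the tool play_rows, never from a script. Its arguments are lists of equal length, an entry for each row: "xyz": the shift along the tool's x, y, z in mm, a list of three; "rot": the turn, a rotation vector about the tool's x, y, z in rad, a list of three; "grip": the opening, from 0 (shut) to 1 (fully open). In form: {"xyz": [[x, y, z], ...], "rot": [[rx, ry, rz], ...], "grip": [grip, ...]}. A call has exactly 10 rows; each row is the pose to reach, as a shift and turn from the pose commanded when the call began, along the tool's axes at that moment; what a row does not reach only later rows make up. A row lasts 1/8 s, in which the tool goes at most 62.5 mm and 10.7 degrees, less where a joint would pass 70% of its speed; a pose out of reach is approached as far as the arm can. A call with a gripper value outside its range is refused whole. The fingers move at their own pace and stop on an object; the grip force is fixed at half the most. Time passes only in rows, so rows that repeat a pose let the fingers close, or fill a call up. It gives the time, the measured TCP pose, the force, the opening and the grip force at its end, in the units of the state.
- readout.get_obs(): the state, without advancing time (a new reading comes with each control period).
- vision.camera(name): name is "scene" or "top" or "wrist"; returns a dict with "color" (400x640x3 uint8, red, green, blue), "depth" (400x640 float32, m along the optical axis (not along the pixel's ray), 0 where there is no reading), "camera_matrix" (3x3 intrinsics, pixels), "k1" (the pictures are not rectified: a ray, as slopes to the right and down, at radius r is drawn at 1 + k1 r^2 times it, then the intrinsics apply), "extrinsics" (4x4, takes a point from camera to world coordinates); the wrist camera has in their place "hand_eye" (4x4, takes a point from camera to tool coordinates, whose origin is the TCP and whose axes are the flange's). Camera axes: x right, y down, z forward; pixel columns grow to the right and rows downward; lengths in m; the calibration is good to about 2 mm. A picture is of the moment at which its call begins: read the wrist's pose just before it.
- ctrl.hand_in(): hands the job in; it is judged then, once.
The state is a dict: "time_s": time; "q": joint angles; "dq": joint speeds; "joint_efforts": joint torques, N m; "eef_pos": TCP position; "eef_rot": TCP orientation; "wrist_force": force on the tool from outside, world axes, zero at the start; "torque": the same for the moment, N m; "opening": opening from 0.0 (shut) to 1.0 (fully open); "grasp_force": force on a finger pad.
Only numpy, scipy, OpenCV 4.12 (cv2) and the standard library are available. Lean on these libraries where they do the work, as an engineer would, in place of code of your own. Each camera call takes 0.05 s, during which the arm holds its last target. There are 200 camera calls.

### The job

The drawer of the small grey parts chest is locked by the stay that stands in a slot close to the hinge of the open clear lid. Take the stay by its tab, work it along the slot until you feel it come free at the hidden notch, draw it up until the drawer springs out a little, and let it drop back; then pull the drawer fully open and leave it so. Leave the lid standing as it is, and do not disturb the jar, the bottle and the mug.

Things in the scene. Friction and masses are not known exactly. Their poses are not given: they have to be found in the camera images.
- chest: Fixed grey steel parts chest, 160 mm deep (x) x 240 wide (y) x 85 high, origin at the centre of its underside on the bench; x points from the drawer front to the lid hinge (away from the robot), y left along the hinge, z up. On top an open tray, nothing standing above its rim, with a steel strip along the back flush with the rim. Lid hinge on the rear top edge (x = +80, z = 85 mm).
- slot_mid (a point): Middle of the stay's slot in the top of the steel strip (chest x = +52, y = 0, z = 85 mm); the slot runs along chest y. The stay slides in it from y = -30 to +30 mm (1 N of friction) and starts locked between -30 and -22. It can rise only at a notch hidden under the strip, whose middle is anywhere from y = -12 to +24, with 10 mm of play along y; elsewhere it rises 3 mm and meets a hard stop.
- stay_tab (a point): Centre of the stay's black plastic tab, a plain upright plate 24 mm (chest x) x 14 (chest y) x 40 high, its lower edge 2 mm above the chest's top, its centre 107 mm above the bench and 28 mm in front of the hinge line. Axes as the chest. Pinch it across its 14 mm. The gripper's body would meet the lid if it came straight down: come leaning 30 to 40 degrees, body towards the robot.
- stay (a joint): How far the stay is lifted, in m: 0 at rest, at most 0.028. It is sprung downwards: 3 N at rest, about 5 N at the top; let go, it drops back. From about 0.020 its bolt clears the drawer's catch.
- drawer (a joint): How far the drawer is pulled out, towards the chest's -x, in m: 0 shut and locked, 0.07 fully open against its stop. Freed from the stay, a spring kicks it out by about 0.025; then it must be pulled with about 3 to 6 N. It stays where it is left when open.
- drawer_grip (a point): Middle of the drawer's handle, a steel bar along chest y, 100 mm long and about 12 mm thick, 35 mm in front of the drawer's front face and 45 mm above the bench (the chest's top is 40 mm higher). It can be pinched or hooked from above. Moves with the drawer. Axes as the chest.
- lid (a joint): Angle of the clear plastic lid (240 mm wide, 158 mm long from hinge to free edge, 4 mm thick), in rad: 0 shut, 1.57 upright, 1.9 at its stop. It stands open between 1.45 and 1.60 and stays where it is put (stiff hinge, a push of a few newtons moves it).
- lid_edge (a point): Middle of the lid's free edge, its top when open.
- jar_mid (a point): Centre of an amber glass jar with black lid, 60 mm across, 75 mm high, beside the chest: leave alone.
- bottle_mid (a point): Centre of a white plastic bottle, 60 mm across, 150 mm high, beside the chest: leave alone.
- mug_mid (a point): Centre of a white mug, 82 mm across, 92 mm high, in front of the chest and to its right: leave alone.

How it is judged:
On the way:
1. the stay is held up (lifted more than 14 mm) while the freed drawer has sprung out more than 12 mm (value of joint stay above 0.014 m and value of joint drawer above 0.012 m), for 0.1 s.
At the end, for the whole second after the job is handed in: The drawer is out more than 60 mm (of 70) and at rest, the stay has dropped back to within 4 mm of its rest height, the lid still stands open with its free edge within 25 mm of where it was, and jar, bottle and mug are within 20 mm of where they stood (value of joint drawer above 0.06 m and value of joint stay below 0.004 m and value of joint lid above 1.3 rad and distance of lid_edge from where it was at the start of the episode below 0.025 m and distance of each of jar_mid, bottle_mid, mug_mid from where it was at the start of the episode below 0.02 m and velocity of joint drawer between -0.01 and 0.01 m/s); the robot touches nothing.
It fails at once if the lid is pushed: its free edge moves more than 25 mm (distance of lid_edge from where it was at the start of the episode above 0.025 m).
It fails at once if the jar, the bottle or the mug is moved more than 20 mm (distance of any of jar_mid, bottle_mid, mug_mid from where it was at the start of the episode above 0.02 m).
It also fails if it takes over 58 s, if anything falls off the work surface, if the arm or the gripper's body presses on something with over 40 N, if the wrist force passes 120 N, or if a joint passes its speed limit or range.

## Working session

There is one attempt and no reset: what is moved stays moved. The work goes in short steps, Python scripts to look and compute and a tool call to move; the robot and the scene stay as the last step left them, time stands still between calls to the robot, and variables do not carry over. Pictures are saved under pics/ and viewed, at most 10 in all, crops included, and the job is handed in when it is done.

Besides the shell and the picture viewer there is one more tool, called as a command line: name --argument value ..., lists and objects as JSON in quotes. play_rows: Moves the arm, as the interface text tells. Its arguments: {"type":"object","properties":{"xyz":{"type":"array","items":{"type":"array","items":{"type":"number"}}},"rot":{"type":"array","items":{"type":"array","items":{"type":"number"}}},"grip":{"type":"array","items":{"type":"number"}}},"required":["xyz","rot","grip"]}

```bash
mkdir -p pics
cat > h.py <<'E'
import numpy as np,cv2
from scipy.spatial.transform import Rotation as R
from bench import readout,vision,ctrl
def cam(n):
    o=readout.get_obs(); c=vision.camera(n)
    if 'extrinsics' in c: T=np.array(c['extrinsics'])
    else:
        B=np.eye(4); q=o['eef_rot']; B[:3,:3]=R.from_quat([q[1],q[2],q[3],q[0]]).as_matrix(); B[:3,3]=o['eef_pos']; T=B@np.array(c['hand_eye'])
    c['T']=T; return c
def world(c):
    K=np.array(c['camera_matrix']); h,w=c['depth'].shape
    u,v=np.meshgrid(np.arange(w),np.arange(h))
    d=np.array([c['k1'],0,0,0,0.])
    p=cv2.undistortPoints(np.stack([u,v],-1).reshape(-1,1,2).astype(float),K,d).reshape(h,w,2)
    z=c['depth']; P=np.dstack([p[...,0]*z,p[...,1]*z,z])
    return P@c['T'][:3,:3].T+c['T'][:3,3]
E
python3 - <<'E'
from h import *
o=readout.get_obs();print(o)
for n in('scene','top'):
    c=cam(n);cv2.imwrite(f'pics/{n}0.png',c['color'][...,::-1]);np.savez(f'{n}0.npz',P=world(c),T=c['T']);print(n,c['T'].round(3),c['k1'])
E
```

```text
{'time_s': 0.0, 'q': array([-1.33629707e+00,  1.81531987e-01,  1.60802549e+00, -9.66184919e-07,
        1.35379444e+00, -2.06282051e-01]), 'dq': array([ 1.37709892e-03,  3.38056267e-04, -8.78366771e-04,  8.62959066e-05,
       -4.90940740e-04,  2.72371525e-03]), 'joint_efforts': array([ 1.40079883e-03, -4.44866860e+01, -3.51339483e+01, -3.84492305e-04,
        9.04290006e-03,  8.66213895e-06]), 'eef_pos': array([ 0.24522156, -0.519506  ,  0.24938077]), 'eef_rot': array([-8.79536898e-04,  9.75811722e-01,  2.18610863e-01, -1.28815798e-05]), 'wrist_force': array([-0.1196664 ,  0.75167376, -0.38556918]), 'torque': array([-0.00330458, -0.03398876,  0.00177173]), 'grasp_force': 0.0, 'opening': 0.9983628041911162}
scene [[ 0.22   0.604 -0.766  1.287]
 [ 0.975 -0.14   0.17  -0.154]
 [-0.005 -0.785 -0.62   0.679]
 [ 0.     0.     0.     1.   ]] -0.03368414977244724
top [[ 0.065 -0.973  0.222  0.364]
 [-0.998 -0.065  0.01   0.008]
 [ 0.005 -0.222 -0.975  0.991]
 [ 0.     0.     0.     1.   ]] -0.1079323272292978
```

View pics/scene0.png

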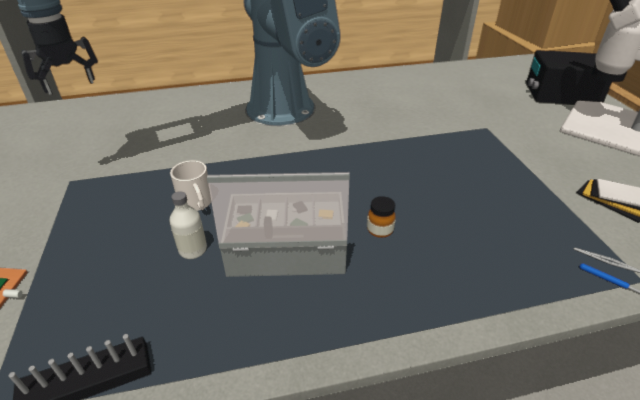

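View pics/top0.png

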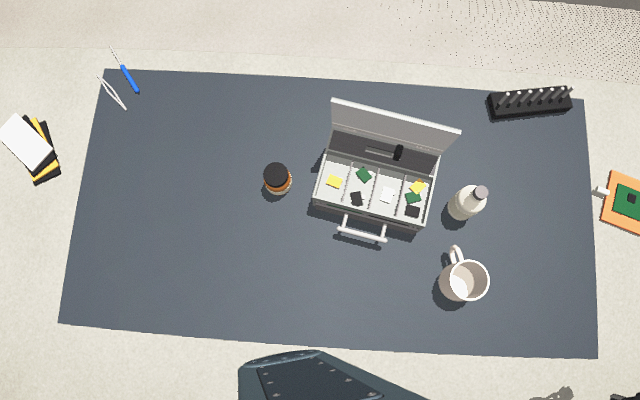

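The top view shows the tab at about (398,152), with the slot running left of it. The handle runs from (340,232) to (385,240). The mug is near (464,280), the bottle near (465,203) and the jar near (277,180).

Run:
```python
from h import *
P=np.load('top0.npz')['P'];c=cv2.imread('pics/top0.png')
from math import *
def at(u,v,r=1): 
    q=P[v-r:v+r+1,u-r:u+r+1].reshape(-1,3); return np.median(q,0).round(4)
for n,p in dict(tab=(398,150),tab2=(398,156),tabtop=(400,148),slotL=(368,152),hL=(342,232),hM=(362,236),hR=(384,239),rimFL=(312,205),rimFR=(426,227),lidTL=(333,101),lidTR=(459,131),mug=(464,280),bot=(480,192),jar=(275,172)).items(): print(n,at(*p))
# dark pixels of tab
m=(c.max(2)<40); m[:, :385]=0;m[:,412:]=0;m[:138]=0;m[166:]=0
q=P[m];print(m.sum(),np.percentile(q,[5,50,95],axis=0).round(3))
# handle bar points
Z=P[...,2]; m=np.zeros_like(Z,bool); m[222:246,332:392]=1; m&=(Z>.038)&(Z<.06)
q=P[m][:,:2]; print(m.sum(),q.mean(0)); 
# chest rim
m=np.zeros_like(Z,bool); m[140:232,300:445]=1; m&=(Z>.08)&(Z<.09)
q=P[m][:,:2].astype(np.float32); r=cv2.minAreaRect(q); print('rim',r,cv2.boxPoints(r).round(3).tolist())
# lid points
m=np.zeros_like(Z,bool); m[95:165,320:465]=1; m&=(Z>.15)
q=P[m]; print(len(q),q.mean(0)); r=np.polyfit(q[:,1],q[:,0],1);print('lid dx/dy',r,atan(r[0])); print(q[:,2].max(),np.percentile(q,[1,99],axis=0))
```

```text
tab [ 0.6744 -0.1174  0.1263]
tab2 [ 0.6644 -0.119   0.1186]
tabtop [ 0.6794 -0.1216  0.1251]
slotL [ 0.6807 -0.0613  0.0834]
hL [ 0.5177 -0.0174  0.0007]
hM [ 0.5086 -0.0599  0.0463]
hR [ 0.5032 -0.1052  0.0485]
rimFL [0.5758 0.0535 0.0007]
rimFR [ 5.432e-01 -2.037e-01 -5.000e-04]
lidTL [0.7188 0.0189 0.2405]
lidTR [ 0.6771 -0.209   0.242 ]
mug [ 0.4304 -0.2896  0.0026]
bot [ 0.592  -0.2773  0.1476]
jar [0.6266 0.1333 0.0735]
52 [[ 0.664 -0.124  0.095]
 [ 0.666 -0.118  0.121]
 [ 0.683 -0.111  0.127]]
352 [ 0.51553748 -0.0651669 ]
rim ((0.6316046714782715, -0.08195078372955322), (0.2394731342792511, 0.16305746138095856), 78.66131591796875) [[0.527999997138977, -0.18299999833106995], [0.6880000233650208, -0.2150000035762787], [0.7350000143051147, 0.01899999938905239], [0.574999988079071, 0.050999999046325684]]
2537 [ 0.69286191 -0.09230292  0.22311909]
lid dx/dy [0.04819857 0.69731078] 0.04816130325733993
0.9907877975780044 [[ 0.36360592 -0.20996544  0.1513381 ]
 [ 0.72396059  0.0200179   0.9907878 ]]
```

```bash
cat >> h.py <<'E'
C=np.array([.6316,-.082,0]); YAW=-11.2
def pose(): 
    o=readout.get_obs();q=o['eef_rot'];return np.array(o['eef_pos']),R.from_quat([q[1],q[2],q[3],q[0]]),o
Z=R.from_euler('z',YAW,degrees=True)
def goto(x,y,z,lean):
    "chest mm -> move in tool axes"
    p,r,o=pose(); t=C+Z.apply(np.array([x,y,z])/1000)
    rt=Z*R.from_euler('y',-lean,degrees=True)*R.from_matrix(np.diag([1.,-1,-1]))
    print('xyz',(r.inv().apply(t-p)*1000).round(1),'rot',(r.inv()*rt).as_rotvec().round(3),'chest now',(Z.inv().apply(p-C)*1000).round(1), 't',o['time_s'])
E
python3 -c "
from h import *
goto(-40,-26,225,37)"
```

```text
xyz [ 488.5 -233.7   25. ] rot [-0.207  0.624  0.613] chest now [-294.  -504.3  249.5] t 0.1
```

play_rows --xyz '[[48,-23,0],[97,-46,0],[146,-70,0],[195,-93,0],[244,-117,0],[293,-140,0],[342,-163,5],[391,-187,10],[440,-210,18],[488,-234,25]]' --rot '[[-0.02,0.06,0.06],[-0.04,0.12,0.12],[-0.06,0.18,0.18],[-0.08,0.25,0.24],[-0.1,0.31,0.3],[-0.12,0.37,0.37],[-0.145,0.437,0.43],[-0.166,0.5,0.49],[-0.186,0.56,0.55],[-0.207,0.624,0.613]]' --grip '[0.7,0.7,0.7,0.7,0.7,0.7,0.7,0.7,0.7,0.7]'

```text
time_s: 1.35
eef_pos: [0.5876, -0.0987, 0.2253]
eef_rot: [0.032, 0.943, -0.093, 0.317]
wrist_force: [0.7, -1.3, -0.9]
opening: 0.702
grasp_force: 0.0
```

Run:
```python
from h import *
goto(47,-26,114,37); c=cam('wrist'); cv2.imwrite('pics/w1.png',c['color'][...,::-1]);np.savez('w1.npz',P=world(c))
print(pose()[2]['wrist_force'],pose()[2]['q'].round(2))
```

```text
xyz [  1.9   0.9 141.2] rot [ 0.001 -0.004 -0.001] chest now [-39.9 -24.9 225.3] t 1.35
[-2.55492095  4.71800694 -0.96811401] [-0.43 -0.09  2.08  0.29  0.53  1.14]
```

View pics/w1.png

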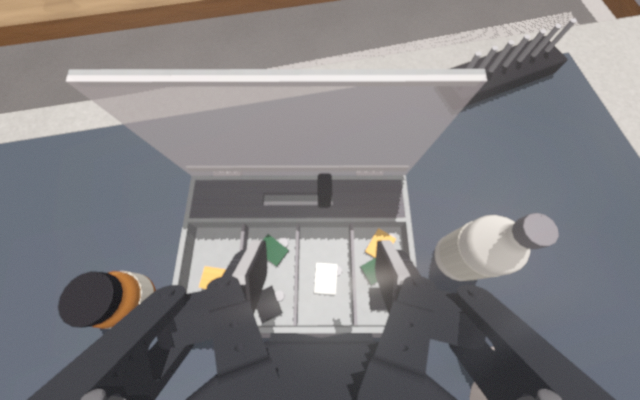

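The wrist view shows the tab at (324,190), between the fingers at columns 258 and 388. The lid edge is along row 77.

Run:
```python
from h import *
P=np.load('w1.npz')['P'];c=cv2.imread('pics/w1.png')
m=np.zeros(c.shape[:2],bool);m[170:210,308:340]=1;m&=c.max(2)<45
ch=Z.inv().apply(P.reshape(-1,3)-C).reshape(P.shape)*1000
q=ch[m]; q=q[q[:,2]>95]; print(m.sum(),len(q),np.percentile(q,[2,50,98],axis=0).round(1))
def s(u,v): return ch[v,u].round(1)
print('slot',s(266,200),'lid',s(100,77),s(280,77),s(470,77),'lidlow',s(240,150),s(360,150),s(240,110),s(360,110))
print('rim front',s(240,329),s(360,329),'sides',s(180,260),s(411,260))
```

```text
Traceback (most recent call last):
IndexError: index -1 is out of bounds for axis 0 with size 0
```

Run:
```python
from h import *
P=np.load('w1.npz')['P'];c=cv2.imread('pics/w1.png')
print(c[175:206:10,324],P[175:206:10,324].round(3))
m=np.zeros(c.shape[:2],bool);m[170:210,308:340]=1;m&=c.max(2)<55
ch=Z.inv().apply(P.reshape(-1,3)-C).reshape(P.shape)*1000
q=ch[m]; print(len(q),np.percentile(q,[2,50,98],axis=0).round(1))
def s(u,v): return ch[v,u].round(1)
print('slot',s(266,200),'lid',s(100,77),s(280,77),s(470,77),'lidlow',s(240,150),s(360,150),s(240,110),s(360,110))
print('rim front',s(240,329),s(360,329),'sides',s(180,260),s(411,260))
print(cam('wrist')['hand_eye'])
```

```text
[[65 64 65]
 [65 63 65]
 [65 63 66]
 [62 64 65]] [[ 0.684 -0.12   0.127]
 [ 0.674 -0.118  0.128]
 [ 0.665 -0.116  0.124]
 [ 0.665 -0.117  0.096]]Traceback (most recent call last):
  File "<stdin>", line 6, in <module>
    return _quantile_unchecked(
        a, q, axis, out, overwrite_input, method, keepdims, weights)
    return _ureduce(a,
                    func=_quantile_ureduce_func,
    ...<5 lines>...
                    overwrite_input=overwrite_input,
                    method=method)
    r = func(a, **kwargs)
    result = _quantile(arr,
                       quantiles=q,
    ...<2 lines>...
                       out=out,
                       weights=wgt)
    slices_having_nans = np.isnan(arr[-1, ...])
                                  ~~~^^^^^^^^^
IndexError: index -1 is out of bounds for axis 0 with size 0
```

Depth puts the tab's front face at chest x≈39.5 and y≈-27, which agrees with the model. Going in to grasp.

play_rows --xyz '[[0,0,20],[1,1,45],[2,2,70],[2,2,90],[2,2,105],[2,2,118],[2,2,128],[2,2,135],[2,2,141],[2,2,141]]' --rot '[[0,0,0],[0,0,0],[0,0,0],[0,0,0],[0,0,0],[0,0,0],[0,0,0],[0,0,0],[0,0,0],[0,0,0]]' --grip '[0.6,0.6,0.6,0.6,0.6,0.6,0.6,0.6,0.6,0.6]'

```text
time_s: 2.65
eef_pos: [0.6714, -0.1191, 0.1137]
eef_rot: [0.032, 0.944, -0.092, 0.316]
wrist_force: [-1.1, -0.2, -0.2]
opening: 0.594
grasp_force: 0.0
```

Run:
```python
from h import *
goto(47,-27,114,37); c=cam('wrist'); cv2.imwrite('pics/w2.png',c['color'][...,::-1])
print(pose()[2]['wrist_force'])
```

```text
xyz [ 0.8 -1.7  0.3] rot [ 0.001 -0.001  0.001] chest now [ 46.2 -28.7 113.7] t 2.65
[-0.19689249 -0.25916216  0.54159506]
```

View pics/w2.png

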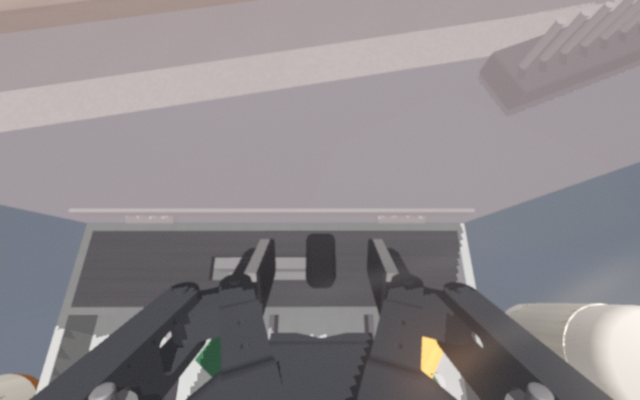

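The tab at (320,260) is centred between the fingers at columns 262 and 378, and the lid at row 215 is clear. Closing.

play_rows --xyz '[[0,0,0],[0,0,0],[0,0,0],[0,0,0],[0,0,0],[0,0,0],[0,0,0],[0,0,0],[0,0,0],[0,0,0]]' --rot '[[0,0,0],[0,0,0],[0,0,0],[0,0,0],[0,0,0],[0,0,0],[0,0,0],[0,0,0],[0,0,0],[0,0,0]]' --grip '[0.4,0.2,0.1,0,0,0,0,0,0,0]'

```text
time_s: 3.95
eef_pos: [0.6716, -0.1191, 0.1144]
eef_rot: [0.032, 0.944, -0.092, 0.317]
wrist_force: [-2.2, 1.9, 4.9]
opening: 0.155
grasp_force: 59.4
```

play_rows --xyz '[[0,-4,0],[0,-8,0],[0,-12,0],[0,-16,0],[0,-18,0],[1,-18,-1.5],[2,-18,-2.7],[3,-18,-4],[3,-18,-4],[3,-18,-4]]' --rot '[[0,0,0],[0,0,0],[0,0,0],[0,0,0],[0,0,0],[0,0,0],[0,0,0],[0,0,0],[0,0,0],[0,0,0]]' --grip '[0,0,0,0,0,0,0,0,0,0]'

```text
time_s: 5.2
eef_pos: [0.6743, -0.1014, 0.1175]
eef_rot: [0.032, 0.944, -0.092, 0.315]
wrist_force: [8.1, -2.2, -11.8]
opening: 0.153
grasp_force: 59.5
```

```bash
python3 -c "
from h import *
goto(47,-10,119,37);print(pose()[2]['wrist_force'])"
```

```text
xyz [ 2.  -0.7 -0.3] rot [0.001 0.001 0.001] chest now [ 45.6 -10.7 117.5] t 5.2
[  8.14324258  -2.24712493 -11.76274902]
```

play_rows --xyz '[[-1.2,0,1.6],[-2.4,0,3.2],[-2.4,-3,3.2],[-2.4,-6,3.2],[-2.4,-7,3.2],[-2.4,-7,3.2],[-1.2,-7,1.6],[0,-7,0],[0,-7,0],[0,-7,0]]' --rot '[[0,0,0],[0,0,0],[0,0,0],[0,0,0],[0,0,0],[0,0,0],[0,0,0],[0,0,0],[0,0,0],[0,0,0]]' --grip '[0,0,0,0,0,0,0,0,0,0]'

```text
time_s: 6.45
eef_pos: [0.6756, -0.0942, 0.1176]
eef_rot: [0.031, 0.944, -0.092, 0.315]
wrist_force: [7.1, -2.7, -12.3]
opening: 0.154
grasp_force: 60.1
```

Still at the stop. Trying the next position.

play_rows --xyz '[[-1.2,0,1.6],[-2.4,0,3.2],[-2.4,-3,3.2],[-2.4,-6,3.2],[-2.4,-7,3.2],[-2.4,-7,3.2],[-1.2,-7,1.6],[0,-7,0],[0,-7,0],[0,-7,0]]' --rot '[[0,0,0],[0,0,0],[0,0,0],[0,0,0],[0,0,0],[0,0,0],[0,0,0],[0,0,0],[0,0,0],[0,0,0]]' --grip '[0,0,0,0,0,0,0,0,0,0]'

```text
time_s: 7.7
eef_pos: [0.677, -0.0874, 0.1177]
eef_rot: [0.031, 0.944, -0.092, 0.315]
wrist_force: [6.6, -2.6, -11.8]
opening: 0.15
grasp_force: 60.3
```

play_rows --xyz '[[-1.2,0,1.6],[-2.4,0,3.2],[-2.4,-3,3.2],[-2.4,-6,3.2],[-2.4,-7,3.2],[-2.4,-7,3.2],[-1.2,-7,1.6],[0,-7,0],[0,-7,0],[0,-7,0]]' --rot '[[0,0,0],[0,0,0],[0,0,0],[0,0,0],[0,0,0],[0,0,0],[0,0,0],[0,0,0],[0,0,0],[0,0,0]]' --grip '[0,0,0,0,0,0,0,0,0,0]'

```text
time_s: 8.95
eef_pos: [0.6789, -0.0807, 0.1189]
eef_rot: [0.032, 0.944, -0.092, 0.316]
wrist_force: [1.1, -0.6, -3.8]
opening: 0.151
grasp_force: 62.0
```

The z force fell to 3.8 N, so the stay is free in the notch. Drawing it up.

play_rows --xyz '[[0,-1.5,0],[1.8,-1.5,-2.4],[3.6,-1.5,-4.8],[5.4,-1.5,-7.2],[7.2,-1.5,-9.6],[9,-1.5,-12],[10.8,-1.5,-14.4],[12,-1.5,-16],[12,-1.5,-16],[12,-1.5,-16]]' --rot '[[0,0,0],[0,0,0],[0,0,0],[0,0,0],[0,0,0],[0,0,0],[0,0,0],[0,0,0],[0,0,0],[0,0,0]]' --grip '[0,0,0,0,0,0,0,0,0,0]'

```text
time_s: 10.2
eef_pos: [0.6792, -0.0793, 0.139]
eef_rot: [0.032, 0.944, -0.092, 0.316]
wrist_force: [1.4, -1.3, -3.9]
opening: 0.152
grasp_force: 61.9
```

Run:
```python
from h import *
goto(46,12,114,37)
c=cam('top'); P=world(c); cv2.imwrite('pics/t2.png',cv2.resize(c['color'][60:300,240:500,::-1],None,fx=2.5,fy=2.5))
ch=Z.inv().apply(P.reshape(-1,3)-C)*1000
m=(ch[:,2]>40)&(ch[:,2]<58)&(abs(ch[:,1])<45)&(ch[:,0]<-100)&(ch[:,0]>-175)
print(m.sum(),np.percentile(ch[m],[2,50,98],axis=0).round(1))
```

```text
xyz [-15.2  -0.1  19.9] rot [ 0.001 -0.001  0.001] chest now [ 46.2  11.9 139. ] t 10.2
248 [[-149.   -34.8   43. ]
 [-143.    12.8   47.6]
 [-112.7   44.3   51.4]]
```

View pics/t2.png

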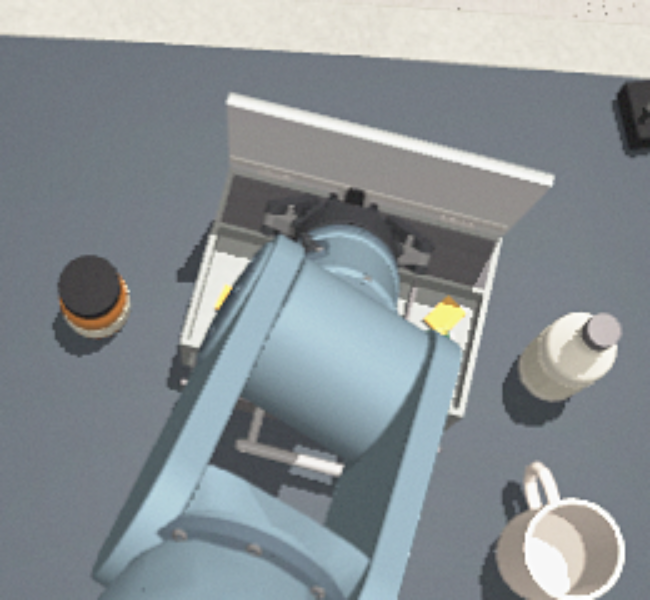

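The drawer's handle (about (290,455)) is now at chest x≈-143, about 28 mm further out than before, and the lid is still standing. Lowering the stay and releasing it.

play_rows --xyz '[[-2.4,0,3.2],[-4.8,0,6.4],[-7.2,0,9.6],[-9.6,0,12.8],[-12,0,16],[-14,0,18.7],[-14,0,18.7],[-14,0,18.7],[-14,0,18.7],[-14,0,18.7]]' --rot '[[0,0,0],[0,0,0],[0,0,0],[0,0,0],[0,0,0],[0,0,0],[0,0,0],[0,0,0],[0,0,0],[0,0,0]]' --grip '[0,0,0,0,0,0,0,0.2,0.4,0.5]'

```text
time_s: 11.5
eef_pos: [0.6796, -0.0795, 0.1161]
eef_rot: [0.032, 0.944, -0.092, 0.317]
wrist_force: [0.8, -0.5, -0.8]
opening: 0.496
grasp_force: 0.0
```

play_rows --xyz '[[0,0,-5],[0,0,-15],[0,0,-30],[0,0,-50],[0,0,-70],[0,0,-90],[0,0,-110],[0,0,-130],[0,0,-150],[0,0,-150]]' --rot '[[0,0,0],[0,0,0],[0,0,0],[0,0,0],[0,0,0],[0,0,0],[0,0,0],[0,0,0],[0,0,0],[0,0,0]]' --grip '[0.5,0.5,0.5,0.5,0.5,0.5,0.5,0.5,0.5,0.5]'

```text
time_s: 12.75
eef_pos: [0.5908, -0.0617, 0.2374]
eef_rot: [0.032, 0.943, -0.092, 0.318]
wrist_force: [-0.0, -0.3, 0.6]
opening: 0.501
grasp_force: 0.0
```

Run:
```python
from h import *
goto(-143,0,150,0)
c=cam('wrist'); P=world(c); cv2.imwrite('pics/w3.png',c['color'][...,::-1])
ch=(Z.inv().apply(P.reshape(-1,3)-C)*1000).reshape(P.shape)
m=(ch[...,0]>36)&(ch[...,0]<64)&(ch[...,1]>-10)&(ch[...,1]<35)&(ch[...,2]>95)&(ch[...,2]<160)
print(m.sum(),np.percentile(ch[m],[2,50,98],axis=0).round(1))
```

```text
xyz [-131.7   11.7    9.6] rot [ 0.002 -0.65   0.001] chest now [-44.   11.9 237.4] t 12.75
421 [[ 38.8   6.5  97.3]
 [ 44.7  13.5 126.4]
 [ 60.6  19.6 128.3]]
```

View pics/w3.png

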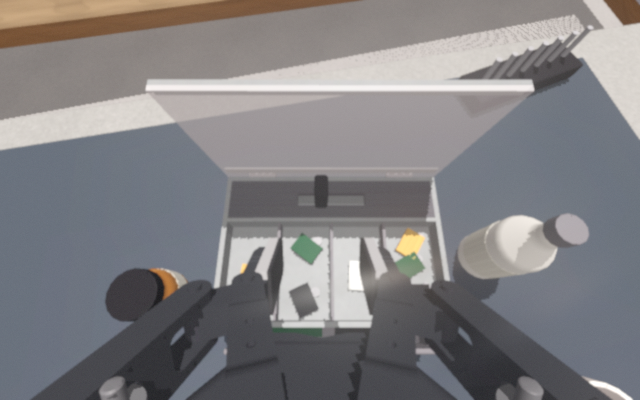

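The stay has dropped (its top is at 127–128 mm) at (321,190), and the lid stands at row 87. Next is the handle, which I'll pinch from above with the hand turned 90°.

```bash
cat >> h.py <<'E'
def goto2(x,y,z,spin):
    p,r,o=pose(); t=C+Z.apply(np.array([x,y,z])/1000)
    rt=Z*R.from_matrix(np.diag([1.,-1,-1]))*R.from_euler('z',spin,degrees=True)
    print('xyz',(r.inv().apply(t-p)*1000).round(1),'rot',(r.inv()*rt).as_rotvec().round(3),'chest now',(Z.inv().apply(p-C)*1000).round(1), 't',o['time_s'],'q',o['q'].round(2),'F',o['wrist_force'].round(1))
E
python3 -c "
from h import *
goto2(-142,0,150,90);goto2(-142,0,150,-90)"
```

```text
xyz [-130.3   11.7    9.6] rot [-0.507 -0.51   1.511] chest now [-44.   11.9 236.4] t 12.8 q [-0.35 -0.11  2.07  0.18  0.55  1.29] F [ 1.   0.1 -0.6]
xyz [-130.3   11.7    9.6] rot [ 0.509 -0.507 -1.51 ] chest now [-44.   11.9 236.4] t 12.8 q [-0.35 -0.11  2.07  0.18  0.55  1.29] F [ 1.   0.1 -0.6]
```

play_rows --xyz '[[-13,1,1],[-26,2,2],[-39,3,3],[-52,5,4],[-65,6,5],[-78,7,6],[-91,8,7],[-104,9,8],[-117,10,9],[-130,12,10]]' --rot '[[0.051,-0.051,-0.151],[0.102,-0.101,-0.302],[0.153,-0.152,-0.453],[0.204,-0.203,-0.604],[0.255,-0.254,-0.755],[0.305,-0.304,-0.906],[0.356,-0.355,-1.057],[0.407,-0.406,-1.208],[0.458,-0.456,-1.359],[0.509,-0.507,-1.51]]' --grip '[0.4,0.4,0.4,0.4,0.4,0.4,0.4,0.4,0.4,0.36]'

```text
time_s: 14.05
eef_pos: [0.4921, -0.0548, 0.1478]
eef_rot: [-0.001, 0.771, 0.637, -0.002]
wrist_force: [0.3, -0.8, -0.4]
opening: 0.358
grasp_force: 0.0
```

Run:
```python
from h import *
goto2(-141,0,46,-90)
c=cam('wrist'); P=world(c); cv2.imwrite('pics/w4.png',c['color'][...,::-1])
ch=(Z.inv().apply(P.reshape(-1,3)-C)*1000).reshape(P.shape)
m=(ch[...,0]>-170)&(ch[...,0]<-125)&(abs(ch[...,1])<45)&(ch[...,2]>35)&(ch[...,2]<58)
print(m.sum(),np.percentile(ch[m],[2,50,98],axis=0).round(1))
```

```text
xyz [  0.5   1.7 101.8] rot [-0.005  0.001  0.005] chest now [-142.2   -0.4  147.8] t 14.05 q [-0.35  0.13  1.89 -0.    1.13 -0.16] F [ 0.3 -0.8 -0.4]
1516 [[-149.6  -43.6   45.9]
 [-143.6    1.6   49.5]
 [-127.    44.2   51.3]]
```

View pics/w4.png

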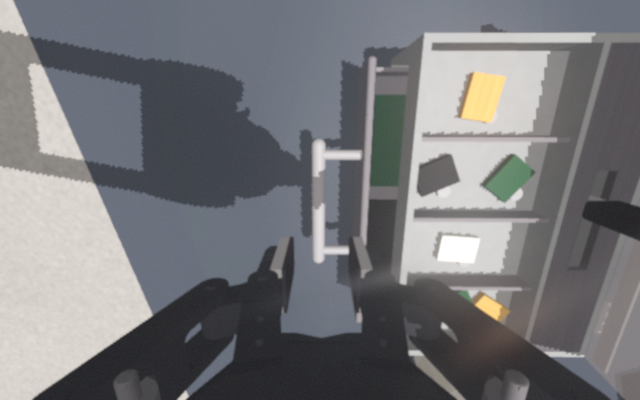

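The bar runs from (318,145) to (318,258) and is centred at chest x≈-143.6, midway between the fingers. Descending and pinching.

play_rows --xyz '[[0,-1,15],[0,-1,35],[0,-1,55],[0,-1,75],[0,-1,90],[0,-1,100],[0,-1,100],[0,-1,100],[0,-1,100],[0,-1,100]]' --rot '[[0,0,0],[0,0,0],[0,0,0],[0,0,0],[0,0,0],[0,0,0],[0,0,0],[0,0,0],[0,0,0],[0,0,0]]' --grip '[0.36,0.36,0.36,0.36,0.36,0.36,0.36,0.2,0,0]'

```text
time_s: 15.35
eef_pos: [0.4905, -0.0543, 0.0496]
eef_rot: [-0.001, 0.773, 0.635, -0.001]
wrist_force: [-5.5, 0.9, 5.6]
opening: 0.099
grasp_force: 58.5
```

play_rows --xyz '[[0,-3,0],[0,-9,0],[0,-15,0],[0,-21,0],[0,-27,0],[0,-33,0],[0,-38,0],[0,-42,0],[0,-42,0],[0,-42,0]]' --rot '[[0,0,0],[0,0,0],[0,0,0],[0,0,0],[0,0,0],[0,0,0],[0,0,0],[0,0,0],[0,0,0],[0,0,0]]' --grip '[0,0,0,0,0,0,0,0,0,0]'

```text
time_s: 16.6
eef_pos: [0.4502, -0.0464, 0.0496]
eef_rot: [-0.0, 0.773, 0.635, -0.001]
wrist_force: [1.9, 0.4, 8.7]
opening: 0.1
grasp_force: 59.7
```

```bash
python3 -c "
from h import *
goto2(-185,0,46,-90)"
```

```text
xyz [ 0.3 -0.1  3.6] rot [-0.001  0.     0.   ] chest now [-184.9   -0.3   49.6] t 16.6 q [-0.37  0.21  2.04 -0.    0.89 -0.17] F [1.9 0.4 8.7]
```

play_rows --xyz '[[0,-1,0],[0,-2,0],[0,-2,0],[0,-2,0],[0,-1,0],[0,-1,0],[0,-1,0],[0,-1,0],[0,-1,0],[0,-1,0]]' --rot '[[0,0,0],[0,0,0],[0,0,0],[0,0,0],[0,0,0],[0,0,0],[0,0,0],[0,0,0],[0,0,0],[0,0,0]]' --grip '[0,0,0,0,0,0.2,0.3,0.36,0.36,0.36]'

```text
time_s: 17.85
eef_pos: [0.4488, -0.046, 0.0489]
eef_rot: [-0.001, 0.773, 0.635, -0.001]
wrist_force: [-0.2, -0.2, -0.9]
opening: 0.36
grasp_force: 0.0
```

play_rows --xyz '[[0,0,-5],[0,0,-15],[0,0,-30],[0,0,-50],[0,0,-70],[0,0,-90],[0,0,-110],[0,0,-130],[0,0,-130],[0,0,-130]]' --rot '[[0,0,0],[0,0,0],[0,0,0],[0,0,0],[0,0,0],[0,0,0],[0,0,0],[0,0,0],[0,0,0],[0,0,0]]' --grip '[0.36,0.36,0.36,0.36,0.36,0.36,0.36,0.36,0.36,0.36]'

```text
time_s: 19.1
eef_pos: [0.449, -0.046, 0.1789]
eef_rot: [-0.001, 0.773, 0.635, -0.001]
wrist_force: [-0.9, -0.2, -0.8]
opening: 0.36
grasp_force: 0.0
```

Run:
```python
from h import *
goto2(-185,0,180,-90)
c=cam('wrist'); P=world(c); cv2.imwrite('pics/w5.png',c['color'][...,::-1])
ch=(Z.inv().apply(P.reshape(-1,3)-C)*1000).reshape(P.shape)
m=(ch[...,0]>-210)&(ch[...,0]<-120)&(abs(ch[...,1])<30)&(ch[...,2]>38)&(ch[...,2]<58)
print(m.sum(),np.percentile(ch[m],[2,50,98],axis=0).round(1))
```

```text
xyz [ 0.1  1.1 -1.1] rot [-0.002  0.     0.   ] chest now [-1.861e+02 -1.000e-01  1.789e+02] t 19.1 q [-0.37 -0.02  1.98 -0.    1.19 -0.17] F [-0.9 -0.2 -0.8]
1238 [[-191.3  -28.6   41.2]
 [-181.8    1.9   50.3]
 [-145.6   29.    56.8]]
```

View pics/w5.png

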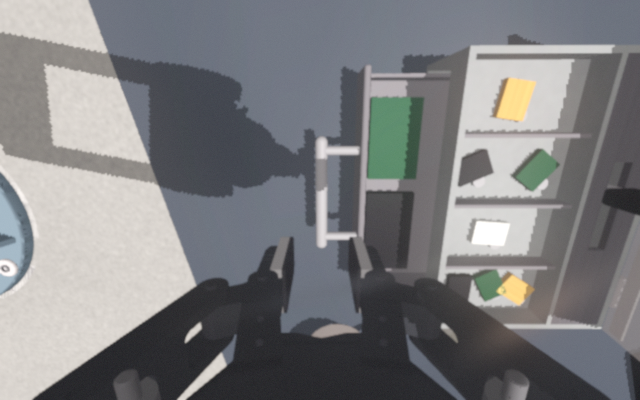

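The drawer is well open: the handle is at (321,190), chest x≈-185, which is about 70 mm out. The arm is clear of everything.

```bash
python3 -c "
from h import *
print(ctrl.hand_in())"
```

```text
the job is handed in; nothing more can be done
None
```

I freed the stay at the notch (y about +11 mm), it dropped back, and the drawer is pulled about 70 mm open; in my pictures the lid still stood and the jar, bottle and mug looked untouched. I handed the job in at about 19 s, but no verdict was shown.

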